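# Set a mortise block in the bench stop

### The arm

A 6-joint arm with a two-finger parallel gripper is mounted at the origin on a cart in front of the work surface, level with it; the furniture and walls round the work are solid. World frame = base frame: x ahead of the robot, y to its left, z up, the work surface at z = 0. Lengths are in m, angles in degrees, forces in N, time in s.
With the tool pointing down it reaches from about 0.4 to 0.825 m from the base axis. Payload 7 kg.
Tool frame: the origin (TCP) lies at the very end of the fingers, on their centre line; the grasp point (between the pads) lies 19 mm behind it (ctrl.grasp_offset is the distance from the TCP to the grasp point, in m); z points along the fingers, y is the line along which they close (so a half turn about z gives the same grasp; the last joint's range is limited). The gripper opens to 88 mm and grips with 3 to 60 N. Pads are 19 mm wide; open, the fingers measure 130 mm over their backs; the gripper's body (78 mm by 193 mm) begins 47 mm behind the grasp point.
Start: joints at [-56.832, 20.546, 0.682, 0, -70.136, -16.507], TCP at [0.194, -0.647, 0.227] pointing down, gripper open.
Joint ranges: [-176.03, 176.03], [-82.01, 121.73], [-58.28, 71.71], [-173.87, 95.51], [-174.79, -0.11], [-173.66, 173.66]. Speed limits (degrees/s): [136.94, 136.94, 172.46, 180, 180, 180].

### API

Orientations are given as [roll, pitch, yaw] about the fixed x, y, z axes, in that order (R = Rz(yaw) Ry(pitch) Rx(roll)).
In Python, from plant import ctrl gives the robot as it stands. The module is installed in compiled form; this text tells all that it offers.
- The arm moves only by the tool jog_arm, never from a script. Its argument "plan" is a list that holds one entry, the list of rows, each a list of 7 numbers: the opening, from 0 (shut) to 1 (fully open), then the shift along the tool's x, y, z in m, then the turn, a rotation vector about the tool's x, y, z in degrees. A call has 1 to 20 rows; each row is the pose to reach, as a shift and turn from the pose commanded when the call began, along the tool's axes at that moment; what a row does not reach only later rows make up. A row lasts 1/8 s, in which the tool goes at most 62.5 mm and 10.7 degrees, less where a joint would pass 70% of its speed; a pose out of reach is approached as far as the arm can. A call with a gripper value outside its range is refused whole. The fingers move at their own pace and stop on an object; the grip force is fixed at half the most. Time passes only in rows, so rows that repeat a pose let the fingers close. It gives the time, the measured TCP pose, the force, the opening and the grip force at its end, in the units of the state.
- ctrl.get_obs(): the state, without advancing time (a new reading comes with each control period).
- ctrl.snapshot(name): name is "side" or "top"; returns a dict with "image" (400x640x3 uint8, red, green, blue), "vertical_fov" (degrees; the focal length in pixels is half the picture's height over the tangent of half this angle, whatever the lens; pixels are square), "cx", "cy" (the principal point, pixels), "k1" (the pictures are not rectified: a ray, as slopes to the right and down, at radius r is drawn at 1 + k1 r^2 times it, then the intrinsics apply), "R" (3x3) and "t" (3): a world point X has camera coordinates R X + t. Camera axes: x right, y down, z forward; pixel columns grow to the right and rows downward; lengths in m; the calibration is good to about 2 mm. A picture is of the moment at which its call begins. There is no depth.
- ctrl.close_job(): hands the job in; it is judged then, once.
The state is a dict: "clock": time; "joint_pos": joint angles; "qvel": joint speeds; "tau": joint torques, N m; "tool_pos": TCP position; "orientation": TCP orientation; "force": force on the tool from outside, world axes, zero at the start; "moment": the same for the moment, N m; "opening": finger opening in m; "gripper_force": force on a finger pad.
Only numpy, scipy, OpenCV 4.12 (cv2) and the standard library are available. Lean on these libraries where they do the work, as an engineer would, in place of code of your own. Each camera call takes 0.05 s, during which the arm holds its last target. There are 200 camera calls.

### The job

Get the pale pine block with the slot in its top ready for chopping: using the fingertips only, push it along the bench top, end first, through the narrow gap between the two guide blocks until its front end is right against the cleat, the fixed wooden bar beyond them. Then push the dark wooden turn-button fully across the gap behind it, so that the block cannot slip back out. Do not grip or lift the block, push it gently, and leave the tools and other things lying on the bench where they are.

Things in the scene. Friction and masses are not known exactly. Their poses are not given: they have to be found in the camera images.
- bench_stop: Brown wooden mortising stop screwed to the bench: two guide blocks, a cleat and a turn-button; fixed. Origin: on the bench top (z = 0), in the middle of the gap's mouth. +y runs along the middle of the gap from the mouth to the cleat, x across the gap, z up.
- gap_mid (a point): Middle of the gap between the guide blocks, at y = 32.5, z = 15 mm of bench_stop, axes parallel to it. The guides fill x = -64 to -24 and 24 to 64 mm, y = 0 to 65 mm of bench_stop, and are 30 mm high: the gap is 48 mm wide. Their inner corners at the mouth are cut back by 9 mm over the first 16 mm of y (mouth 66 mm wide at y = 0). From the guides to the cleat the bench is open.
- cleat_face (a point): Middle of the cleat's near face, at y = 175, z = 22.5 mm of bench_stop, axes parallel to it. The cleat is a bar 100 mm wide (x), 32 mm high. With the block's front end against it, the block's middle is at y = 100 mm and its back end at y = 25 mm of bench_stop.
- turn_button (a joint): Turn-button's hinge, rad, clockwise from above. 0: its arm points along -y of bench_stop, beside the gap and out past the mouth. 1.57 (its stop): the arm points along -x, straight across the gap behind the block. Starts at -0.6 to -0.05, clear of the gap. It turns stiffly (0.04 N m) and stays where left. If the block is not home, the button meets it and cannot close.
- button_pivot (a point): Turn-button's vertical pivot, on top of the guide block at +x: at x = 44, y = 14, z = 38 mm of bench_stop.
- button_peg (a point): Point on the turn-button's arm, 70 mm from the pivot, 38 mm above the bench. The dark arm is a bar 16 mm wide with round ends, reaching 90 mm from the pivot, from 32 to 44 mm above the bench (2 mm above the guides). At this point a pale round peg, 12 mm thick, stands on it, from 44 to 62 mm above the bench, to push by.
- block_mid (a point): Centre of the loose pine block, which lies on the bench, slot up, before the mouth of the gap. It is 45 mm wide (x), 150 mm long (y), 45 mm high (z), about 0.16 kg; these are the true axes of its faces. Either end may go first. The slot in its top is 16 mm wide and 45 mm long. Friction with the bench about 0.6.
- mortise_block: The same pine block; this frame's origin is the centre of its underside, and its x and y axes stand 6 degrees clockwise (seen from above) of the block's true edges: use point block_mid.
- mallet: Oak mallet, 251 mm long, 62 mm high, lying on the bench behind the work. Leave it.
- tenon_piece: The other half of the joint, a pine block with a tongue at one end, 45 x 150 x 45 mm, lying at the front left. Leave it. Its origin is the centre of its underside.
- tape_measure: Yellow tape measure, 61 x 74 x 72 mm, at the front right. Leave it.
- nail_tin: Grey round tin, 68 mm across, 62 mm high, at the right. Leave it.
- masking_tape: Roll of masking tape, 92 mm across, 24 mm high, at the right. Leave it.
Not all that is in view belongs to the job. What is shaped like the mortise_block but orange or pink is not meant.

How it is judged:
By the outcome, as a careful person would: the job done as asked, in the order asked, and still so for the second after the job is handed in, with the robot touching nothing.
It also fails if it takes over 72 s, if anything falls off the work surface, if the arm or the gripper's body presses on something with over 40 N, if the wrist force passes 120 N, or if a joint passes its speed limit or range.

## Working session

There is one attempt and no reset: what is moved stays moved. The work goes in short steps, Python scripts to look and compute and a tool call to move; the robot and the scene stay as the last step left them, time stands still between calls to the robot, and variables do not carry over. Pictures are saved under pics/ and viewed, at most 10 in all, crops included, and the job is handed in when it is done.

Besides the shell and the picture viewer there is one more tool, called after "Emit:" as name(argument=value, ...) on one line, values as JSON. jog_arm: Moves the arm, as the interface text tells. Its arguments: {"type":"object","properties":{"plan":{"type":"array","items":{"type":"array","items":{"type":"array","items":{"type":"number"}}}}},"required":["plan"]}

```bash
mkdir -p pics; cat > h.py <<'E'
import numpy as np,cv2
from plant import ctrl
def cam(name):
    s=ctrl.snapshot(name); im=s["image"]; f=im.shape[0]/2/np.tan(np.radians(s["vertical_fov"])/2)
    s["f"]=f; s["R"]=np.array(s["R"]); s["t"]=np.array(s["t"]); return s
def ray(s,u,v):
    d=np.array([(u-s["cx"])/s["f"],(v-s["cy"])/s["f"]]); p=d.copy()
    for _ in range(30): p=d/(1+s["k1"]*(p@p))
    return -s["R"].T@s["t"], s["R"].T@np.array([p[0],p[1],1])
def onz(s,u,v,z):
    c,d=ray(s,u,v); return c+d*(z-c[2])/d[2]
def proj(s,X):
    c=s["R"]@np.array(X)+s["t"]; p=c[:2]/c[2]; p=p*(1+s["k1"]*(p@p))
    return p*s["f"]+[s["cx"],s["cy"]]
def save(s,n): cv2.imwrite("pics/"+n+".png",s["image"][:,:,::-1])
E
python3 - <<'E'
from h import *
for n in("top","side"):
    s=cam(n);save(s,n+"0");print(n,s["f"],s["cx"],s["cy"],s["k1"],-s["R"].T@s["t"])
print(ctrl.get_obs())
E
```

```text
top 491.1728151309929 312.51111278071306 198.17598496155657 -0.03102488893937157 [-0.14760371 -0.23248452  1.75831889]
side 511.92015813428844 315.0646408223806 196.59799950202114 -0.06508030368943298 [ 0.34958847 -1.67598886  0.97256656]
{'clock': 0.1, 'joint_pos': array([-5.68315174e+01,  2.05878844e+01,  6.38770061e-01, -1.51727825e-02,
       -7.01365758e+01, -1.65066461e+01]), 'qvel': array([-0.00974718, -0.07153912,  0.03726018,  0.04339174, -0.03759116,
        0.08007646]), 'tau': array([-6.31853782e-04, -5.84162915e+01,  2.93750364e+01,  7.01543257e+00,
        1.01617942e-02, -6.77601702e-05]), 'tool_pos': array([ 0.19336751, -0.64625342,  0.22571628]), 'orientation': array([ 1.79913788e+02, -1.06724686e-02, -1.63343322e+02]), 'force': array([-0.57369183,  1.25603599, -0.45011051]), 'moment': array([0.01441312, 0.00828021, 0.06989143]), 'gripper_force': 0.0, 'opening': 0.08753101800630564}
```

View pics/top0.png

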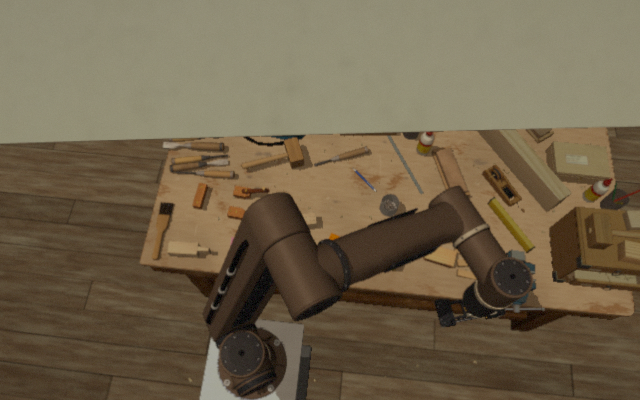

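View pics/side0.png

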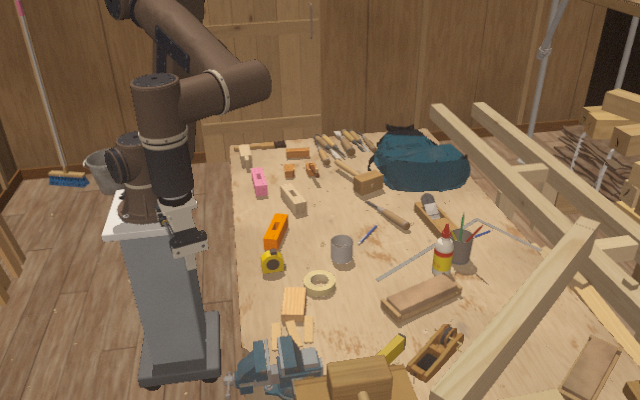

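```bash
python3 - <<'E'
from h import *
a=cam("side")["image"][130:260,225:365,::-1]; b=cam("top")["image"][165:270,150:350,::-1]
a=cv2.resize(a,None,fx=4,fy=4,interpolation=2); b=cv2.resize(b,None,fx=4,fy=4,interpolation=2)
cv2.imwrite("pics/a.png",a);cv2.imwrite("pics/b.png",b)
E
```

```text
(no output)
```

View pics/a.png

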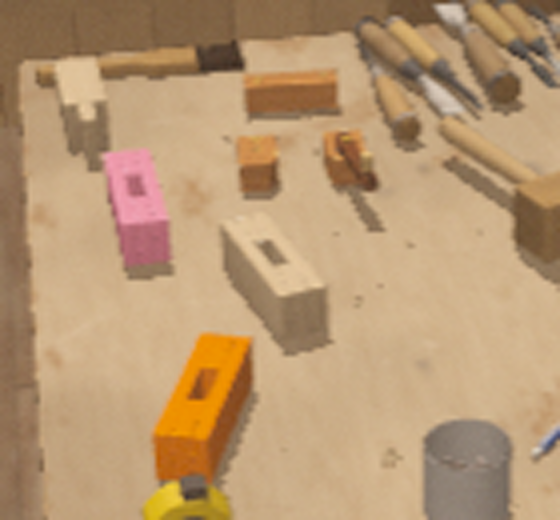

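View pics/b.png

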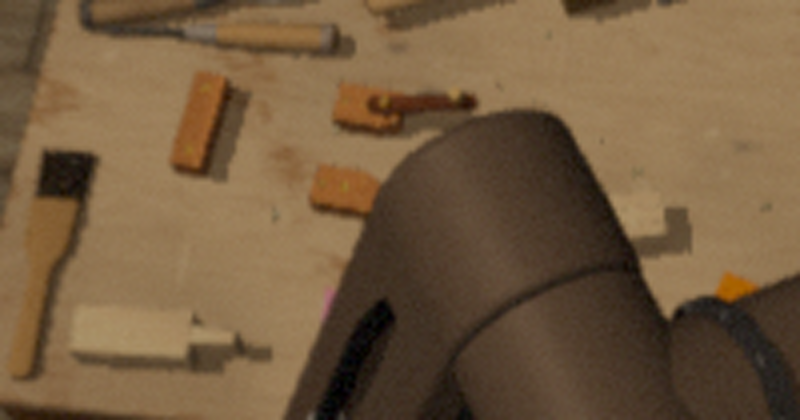

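```bash
python3 - <<'E'
from h import *
t=cam("top");s=cam("side")
A=lambda u,v:(225+(u+.5)/4-.5,130+(v+.5)/4-.5)
hsv=cv2.cvtColor(t["image"],cv2.COLOR_RGB2HSV)
print("cols",[ (hsv[y,x].tolist()) for x,y in((200,195),(236,212),(245,192),(230,185),(258,190))])
m=cv2.inRange(hsv,(5,140,60),(14,255,255)); m[:,:185]=0;m[:175]=0;m[225:]=0;m[:,275:]=0
n,l,st,c=cv2.connectedComponentsWithStats(m)
for i in range(1,n):
    if st[i,4]>25:
        r=cv2.minAreaRect(np.argwhere(l==i)[:,::-1].astype(np.float32)); b=cv2.boxPoints(r)
        print(st[i],c[i].round(1),r); print(np.array([onz(t,*p,.031)[:2] for p in b]).round(4).tolist())
print("side clicks")
P={"bl_FL":(222,222,.045),"bl_FR":(263,212,.045),"bl_NR":(327,284,.045),"bl_NL":(280,297,.045),"slot":(272,252,.045),
"cleatL":(246,80,.032),"cleatR":(337,71,.032),"cleatLnear":(247,91,.032),"cleatRnear":(337,85,.032),"gL_nearleft":(241,160,.03),"gL_nearright":(277,162,.03),"gL_farleft":(237,139,.03),"gL_farR":(277,138,.03)}
for k,(u,v,z) in P.items(): print(k,np.round(onz(s,*A(u,v),z),4))
E
```

```text
cols [[14, 177, 147], [18, 176, 149], [14, 197, 79], [17, 107, 146], [12, 200, 79]]
[193 183  15  26 205] [199.8 195.4] ((199.8946075439453, 195.4675750732422), (9.925397872924805, 25.658994674682617), 17.10272979736328)
[[0.5375, 0.32], [0.6436, 0.3125], [0.6351, 0.2728], [0.5295, 0.2811]]
[233 186  36  13 203] [246.7 191.7] ((250.3505859375, 192.8947296142578), (34.69429397583008, 11.50557804107666), 6.115502834320068)
[[0.5941, 0.1697], [0.643, 0.1736], [0.6417, 0.0371], [0.593, 0.0346]]
[227 206  19  13 150] [235.8 212.6] ((235.75001525878906, 212.75001525878906), (16.443843841552734, 11.700427055358887), 18.434947967529297)
[[0.5135, 0.18], [0.5604, 0.1742], [0.5455, 0.1109], [0.499, 0.1173]]
side clicks
bl_FL [ 0.4837 -0.0208  0.045 ]
bl_FR [ 0.5235 -0.0096  0.045 ]
bl_NR [ 0.562  -0.1503  0.045 ]
bl_NL [ 0.5185 -0.1638  0.045 ]
slot [ 0.5219 -0.0851  0.045 ]
cleatL [0.5452 0.3065 0.032 ]
cleatR [0.6442 0.3083 0.032 ]
cleatLnear [0.543  0.2793 0.032 ]
cleatRnear [0.6387 0.2738 0.032 ]
gL_nearleft [0.5184 0.1276 0.03  ]
gL_nearright [0.553  0.1159 0.03  ]
gL_farleft [0.5199 0.1741 0.03  ]
gL_farR [0.56   0.1679 0.03  ]
```

Emit:
jog_arm(plan=[[[1,-0.42,0.444,0.05,0,0,0],[1,-0.42,0.444,0.05,0,0,0],[1,-0.42,0.444,0.05,0,0,0],[1,-0.42,0.444,0.05,0,0,0],[1,-0.42,0.444,0.05,0,0,0],[1,-0.42,0.444,0.05,0,0,0],[1,-0.42,0.444,0.05,0,0,0],[1,-0.42,0.444,0.05,0,0,0],[1,-0.42,0.444,0.05,0,0,0],[1,-0.42,0.444,0.05,0,0,0],[1,-0.42,0.444,0.05,0,0,0],[1,-0.42,0.444,0.05,0,0,0],[1,-0.42,0.444,0.05,0,0,0],[1,-0.42,0.444,0.05,0,0,0]]])

```text
clock: 2.05
tool_pos: [0.4682, -0.1018, 0.1767]
orientation: [-180.0, 0.0, -163.4]
force: [0.2, -0.3, -0.1]
opening: 0.0876
gripper_force: 0.0
```

```bash
python3 - <<'E'
from h import *
t=cam("top");s=cam("side")
a=cv2.resize(s["image"][130:260,225:365,::-1],None,fx=4,fy=4,interpolation=2); b=cv2.resize(t["image"][165:270,150:350,::-1],None,fx=4,fy=4,interpolation=2)
cv2.imwrite("pics/c.png",np.vstack([cv2.resize(a,(430,400))[:, :],cv2.resize(b,(430,200))*1][:1]));cv2.imwrite("pics/d.png",b);
A=lambda u,v:(225+(u+.5)/4-.5,130+(v+.5)/4-.5)
for k,p in {"pinkFL":(104,158),"FR":(152,150),"NR":(168,217),"NL":(122,225),"orFL":(203,336),"FR":(252,338),"NR":(210,440),"NL":(155,435)}.items(): print(k,onz(s,*A(*p),.045).round(3))
o=ctrl.get_obs();print(o["tool_pos"],o["orientation"],o["joint_pos"])
E
```

```text
pinkFL [0.384 0.131 0.045]
FR [ 0.486 -0.225  0.045]
NR [ 0.436 -0.365  0.045]
NL [ 0.394 -0.35   0.045]
orFL [ 0.446 -0.213  0.045]
[ 0.46834309 -0.10158685  0.17669636] [-1.79997800e+02  1.51118206e-02 -1.63416686e+02] [ 1.13544945e+01  4.27767472e+00 -2.74776610e+01  9.57134404e-04
 -5.82294149e+01 -8.47716847e+01]
```

View pics/d.png

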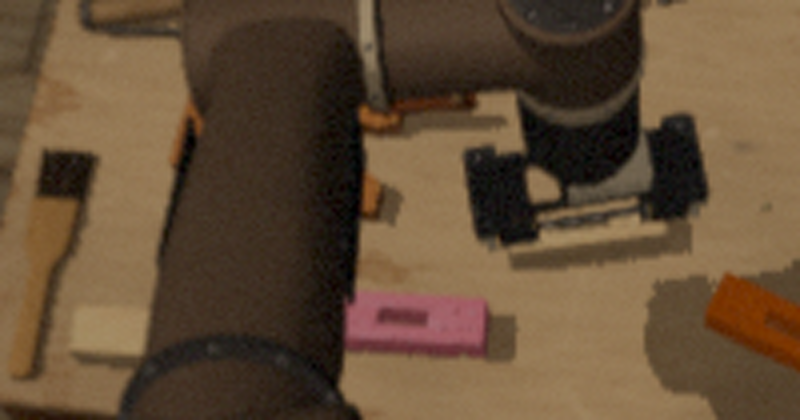

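The candidates in side view are pink (260,182), orange (276,230), the tenon piece (245,155) and pale pine with a top slot (292,198). The last is the one meant (pale, slotted), and the crop confirmed it. The stop is the brown set: cleat (200,195), guides (236,212) and (245,191) in top view. First I'll square and shift the block by pushing its left side with the open fingertips.

Emit:
jog_arm(plan=[[[1,0,0,0.06,0,0,0],[1,0,0,0.11,0,0,0],[1,0,0,0.145,0,0,0],[1,0,0,0.163,0,0,0],[1,0,0,0.163,0,0,0],[1,0,0,0.163,0,0,0]]])

```text
clock: 2.9
tool_pos: [0.4692, -0.101, 0.0143]
orientation: [-180.0, 0.1, -163.3]
force: [0.4, 0.5, 0.4]
opening: 0.0878
gripper_force: 0.0
```

Emit:
jog_arm(plan=[[[1,-0.008,0,0,0,0,0],[1,-0.015,0,0,0,0,0],[1,-0.022,0,0,0,0,0],[1,-0.025,0,0,0,0,1.5],[1,-0.028,0,0,0,0,3],[1,-0.032,0,0,0,0,4.5],[1,-0.035,-0.001,0,0,0,6],[1,-0.038,-0.001,0,0,0,7.5],[1,-0.042,-0.001,0,0,0,9],[1,-0.045,-0.001,0,0,0,10.5],[1,-0.048,-0.002,0,0,0,12],[1,-0.052,-0.002,0,0,0,13.5],[1,-0.055,-0.002,0,0,0,15],[1,-0.058,-0.002,0,0,0,16.5],[1,-0.062,-0.003,0,0,0,18],[1,-0.065,-0.003,0,0,0,19.5],[1,-0.068,-0.003,0,0,0,20.6],[1,-0.068,-0.003,0,0,0,20.6]]])

```text
clock: 5.15
tool_pos: [0.535, -0.0842, 0.0136]
orientation: [180.0, 0.0, 176.1]
force: [0.3, -0.5, 0.0]
opening: 0.0878
gripper_force: 0.0
```

```bash
python3 - <<'E'
from h import *
s=cam("side");save(s,"side1")
a=cv2.resize(s["image"][130:260,225:365,::-1],None,fx=4,fy=4,interpolation=2)
cv2.imwrite("pics/e.png",a)
o=ctrl.get_obs();print(o["tool_pos"],o["orientation"],o["joint_pos"])
E
```

```text
[ 0.53487159 -0.08418608  0.01358054] [1.79995182e+02 2.40092334e-02 1.76069144e+02] [ 1.18029665e+01  2.16578201e+01 -3.05419107e+01  3.05774891e-03
 -3.77758531e+01 -1.05736238e+02]
```

View pics/e.png

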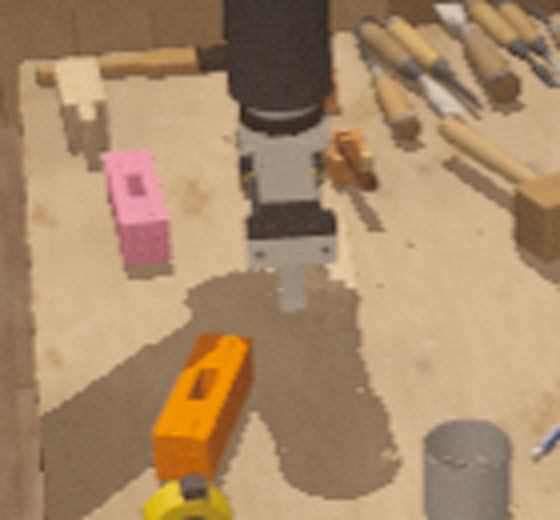

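Emit:
jog_arm(plan=[[[1,0.025,0,0,0,0,0],[1,0.03,0,-0.03,0,0,0],[1,0.03,0,-0.08,0,0,0],[1,0.02,-0.02,-0.13,0,0,-10],[0,0.0,-0.05,-0.13,0,0,-20],[0,-0.037,-0.1,-0.13,0,0,-30],[0,-0.037,-0.15,-0.13,0,0,-40],[0,-0.037,-0.17,-0.13,0,0,-50],[0,-0.037,-0.17,-0.13,0,0,-60],[0,-0.037,-0.17,-0.13,0,0,-70],[0,-0.037,-0.17,-0.13,0,0,-80],[0,-0.037,-0.17,-0.13,0,0,-90],[0,-0.037,-0.17,-0.13,0,0,-90]]])

```text
clock: 6.82
tool_pos: [0.5597, -0.2564, 0.1435]
orientation: [-180.0, 0.0, -94.0]
force: [0.1, 0.4, 0.2]
opening: 0.0039
gripper_force: 0.0
```

```bash
python3 - <<'E'
from h import *
s=cam("side");save(s,"side2");t=cam("top")
a=cv2.resize(s["image"][140:230,245:345,::-1],None,fx=4,fy=4,interpolation=2)
b=cv2.resize(t["image"][170:235,185:345,::-1],None,fx=4,fy=4,interpolation=2)
w=np.zeros((len(a)+len(b)-0-20,640,3),np.uint8)[:600]; w=np.zeros((620,640,3),np.uint8); w[:360,:400]=a; w[360:620]=b; cv2.imwrite("pics/f.png",w[:600])
o=ctrl.get_obs();print(o["tool_pos"],o["orientation"],o["joint_pos"],o["opening"])
E
```

```text
[ 0.55978095 -0.25635535  0.1435259 ] [-1.79997983e+02  2.43508660e-03 -9.41669903e+01] [-6.45642983e+00  1.86908505e+01 -1.35172907e+01 -2.97096267e-03
 -5.77899403e+01  2.29102307e+00] 0.0009312964853079204
```

View pics/f.png

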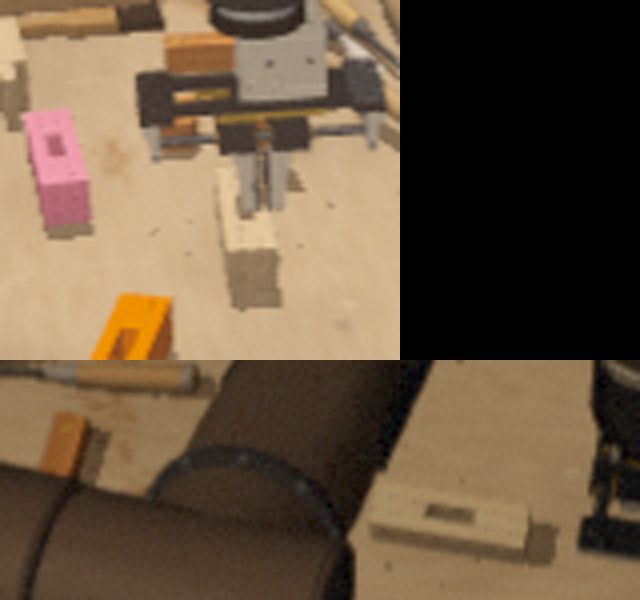

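```bash
python3 - <<'E'
from h import *
t=cam("top");s=cam("side")
A=lambda u,v:(245+(u+.5)/4-.5,140+(v+.5)/4-.5)
B=lambda u,v:(185+(u+.5)/4-.5,170+(v+.5)/4-.5)
for k,p in {"FL":(216,170),"NL":(226,248),"NR":(278,247)}.items(): print("side",k,onz(s,*A(*p),.045)[:2].round(4))
for k,p in {"NLb":(232,306),"NRb":(280,304)}.items(): print("side",k,onz(s,*A(*p),.0)[:2].round(4))
for k,p in {"FR":(383,124),"NR":(529,143),"NL":(526,178),"FL":(372,158),"slot":(449,154)}.items(): print("top",k,onz(t,*B(*p),.045)[:2].round(4))
E
```

```text
side FL [ 0.5542 -0.0121]
side NL [ 0.5429 -0.1534]
side NR [ 0.5878 -0.1608]
side NLb [ 0.5431 -0.1777]
side NRb [ 0.5849 -0.1829]
top FR [ 0.5919 -0.0185]
top NR [ 0.5873 -0.1591]
top NL [ 0.5513 -0.1601]
top FL [ 0.5559 -0.0129]
top slot [ 0.5678 -0.0849]
```

Emit:
jog_arm(plan=[[[0,-0.01,0.004,0.05,0,0,0],[0,-0.03,0.004,0.09,0,0,0],[0,-0.05,0.004,0.106,0,0,0],[0,-0.065,0.004,0.108,0,0,0],[0,-0.075,0.004,0.108,0,0,0],[0,-0.08,0.004,0.108,0,0,0],[0,-0.08,0.004,0.108,0,0,0]]])

```text
clock: 7.9
tool_pos: [0.5619, -0.1762, 0.0365]
orientation: [-179.9, 0.0, -93.9]
force: [0.3, 0.0, 0.5]
opening: 0.0006
gripper_force: 0.0
```

Emit:
jog_arm(plan=[[[0,-0.005,0,0,0,0,0],[0,-0.01,0,0,0,0,0],[0,-0.015,0,0,0,0,0],[0,-0.02,0,0,0,0,0],[0,-0.025,0,0,0,0,0],[0,-0.03,0,0,0,0,0],[0,-0.035,0,0,0,0,0],[0,-0.04,0,0,0,0,0],[0,-0.045,0,0,0,0,0],[0,-0.05,0,0,0,0,0],[0,-0.055,0,0,0,0,0],[0,-0.06,0,0,0,0,0],[0,-0.065,0,0,0,0,0],[0,-0.07,0,0,0,0,0],[0,-0.075,0,0,0,0,0],[0,-0.08,0,0,0,0,0],[0,-0.085,0,0,0,0,0],[0,-0.09,0,0,0,0,0],[0,-0.095,0,0,0,0,0],[0,-0.095,0,0,0,0,0]]])

```text
clock: 10.4
tool_pos: [0.5679, -0.081, 0.0355]
orientation: [180.0, 0.0, -93.9]
force: [-0.5, -0.4, -0.6]
opening: 0.0004
gripper_force: 0.0
```

```bash
python3 - <<'E'
from h import *
s=cam("side");save(s,"side3");t=cam("top");save(t,"top3")
a=cv2.resize(s["image"][130:215,245:345,::-1],None,fx=4,fy=4,interpolation=2)
b=cv2.resize(t["image"][170:230,185:345,::-1],None,fx=4,fy=4,interpolation=2)
w=np.zeros((580,640,3),np.uint8); w[:340,:400]=a; w[340:]=b; cv2.imwrite("pics/g.png",w)
o=ctrl.get_obs();print(o["tool_pos"],o["orientation"],o["force"])
E
```

```text
[ 0.56779965 -0.08135389  0.0354525 ] [ 1.79993518e+02  7.91467217e-03 -9.39320190e+01] [ 0.00367308 -0.12712465 -0.00182369]
```

View pics/g.png

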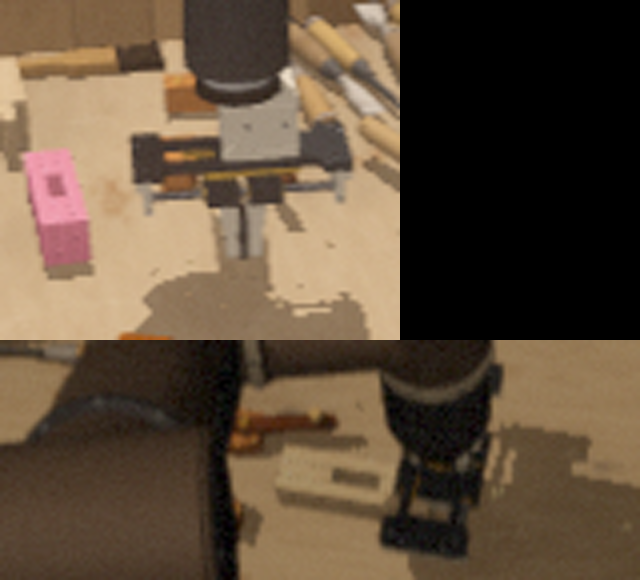

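```bash
python3 - <<'E'
from h import *
t=cam("top")
B=lambda u,v:(185+(u+.5)/4-.5,170+(v+.5)/4-.5)
for k,(u,v,z) in {"blkFR":(286,108,.045),"blkFL":(277,146,.045),"blkNRish":(398,120,.045),"RguideNearInner":(258,105,.03),"LguideNearinner":(240,166,.03),"peg":(322,77,.062),"tip":(337,84,.044)}.items(): print(k,onz(t,*B(u,v),z)[:2].round(4))
im=t["image"]; hsv=cv2.cvtColor(im,cv2.COLOR_RGB2HSV)
m=cv2.inRange(hsv,(15,40,110),(30,125,255)); m[:197]=0;m[213:]=0
print(hsv[200,258],hsv[193,275],hsv[203,290])
E
```

```text
blkFR [0.5984 0.0763]
blkFL [0.5583 0.0786]
blkNRish [ 0.5976 -0.0322]
RguideNearInner [0.6052 0.1064]
LguideNearinner [0.5402 0.1131]
peg [0.6269 0.0441]
tip [0.6293 0.0315]
[ 20  99 162] [ 17 112 134] [ 19 155  23]
```

Emit:
jog_arm(plan=[[[0,-0.005,0,0,0,0,0],[0,-0.01,0,0,0,0,0],[0,-0.015,0,0,0,0,0],[0,-0.02,0,0,0,0,0],[0,-0.025,0,0,0,0,0],[0,-0.03,0,0,0,0,0],[0,-0.035,0,0,0,0,0],[0,-0.04,0,0,0,0,0],[0,-0.045,0,0,0,0,0],[0,-0.05,0,0,0,0,0],[0,-0.055,0,0,0,0,0],[0,-0.06,0,0,0,0,0],[0,-0.065,0,0,0,0,0],[0,-0.07,0,0,0,0,0]]])

```text
clock: 12.3
tool_pos: [0.5726, -0.0114, 0.0356]
orientation: [180.0, -0.0, -93.9]
force: [0.2, -1.1, -0.6]
opening: 0.0009
gripper_force: 0.4
```

Emit:
jog_arm(plan=[[[0,-0.005,0,0,0,0,0],[0,-0.01,0,0,0,0,0],[0,-0.015,0,0,0,0,0],[0,-0.02,0,0,0,0,0],[0,-0.025,0,0,0,0,0],[0,-0.03,0,0,0,0,0],[0,-0.035,0,0,0,0,0],[0,-0.04,0,0,0,0,0],[0,-0.045,0,0,0,0,0],[0,-0.05,0,0,0,0,0]]])

```text
clock: 13.55
tool_pos: [0.5761, 0.0385, 0.0355]
orientation: [180.0, -0.0, -93.9]
force: [-0.4, -1.3, -0.2]
opening: 0.0003
gripper_force: 0.4
```

Emit:
jog_arm(plan=[[[0,-0.005,0,0,0,0,0],[0,-0.01,0,0,0,0,0],[0,-0.015,0,0,0,0,0],[0,-0.02,0,0,0,0,0],[0,-0.025,0,0,0,0,0],[0,-0.03,0,0,0,0,0],[0,-0.035,0,0,0,0,0],[0,-0.04,0,0,0,0,0],[0,-0.045,0,0,0,0,0],[0,-0.05,0,0,0,0,0],[0,-0.055,0,0,0,0,0],[0,-0.06,0,0,0,0,0],[0,-0.064,0,0,0,0,0],[0,-0.067,0,0,0,0,0]]])

```text
clock: 15.3
tool_pos: [0.5807, 0.1053, 0.0356]
orientation: [180.0, -0.0, -93.9]
force: [-0.9, -0.7, 0.1]
opening: 0.0006
gripper_force: 0.6
```

Emit:
jog_arm(plan=[[[0,-0.002,0,0,0,0,0],[0,-0.004,0,0,0,0,0],[0,-0.006,0,0,0,0,0]]])

```text
clock: 15.68
tool_pos: [0.5811, 0.1111, 0.0355]
orientation: [180.0, -0.0, -93.9]
force: [-1.4, -0.9, -1.0]
opening: 0.0002
gripper_force: 0.6
```

Emit:
jog_arm(plan=[[[0,-0.002,0,0,0,0,0],[0,-0.003,0,0,0,0,0]]])

```text
clock: 15.92
tool_pos: [0.5813, 0.1141, 0.0356]
orientation: [180.0, -0.0, -93.9]
force: [-1.1, -1.8, 0.4]
opening: 0.0003
gripper_force: 0.6
```

Emit:
jog_arm(plan=[[[0,-0.002,0,0,0,0,0],[0,-0.003,0,0,0,0,0]]])

```text
clock: 16.18
tool_pos: [0.5815, 0.1171, 0.0356]
orientation: [-180.0, 0.0, -93.9]
force: [-0.7, -1.0, -0.0]
opening: 0.0002
gripper_force: 0.6
```

Emit:
jog_arm(plan=[[[0,-0.002,0,0,0,0,0],[0,-0.002,0,0,0,0,0]]])

```text
clock: 16.42
tool_pos: [0.5819, 0.1193, 0.0356]
orientation: [-180.0, 0.0, -93.9]
force: [-0.3, -0.2, -0.4]
opening: 0.0001
gripper_force: 0.1
```

Emit:
jog_arm(plan=[[[0,-0.001,0,0,0,0,0],[0,-0.002,0,0,0,0,0]]])

```text
clock: 16.68
tool_pos: [0.582, 0.1211, 0.0356]
orientation: [-180.0, 0.0, -93.9]
force: [0.1, 0.5, 0.1]
opening: 0.0004
gripper_force: 0.3
```

Emit:
jog_arm(plan=[[[0,-0.001,0,0,0,0,0],[0,-0.002,0,0,0,0,0]]])

```text
clock: 16.92
tool_pos: [0.582, 0.1231, 0.0356]
orientation: [-180.0, 0.0, -93.9]
force: [0.2, -0.9, -0.4]
opening: 0.0007
gripper_force: 0.4
```

Emit:
jog_arm(plan=[[[0,-0.001,0,0,0,0,0],[0,-0.002,0,0,0,0,0]]])

```text
clock: 17.18
tool_pos: [0.5817, 0.1241, 0.0356]
orientation: [179.9, -0.1, -93.9]
force: [0.6, -7.4, 4.0]
opening: 0.0003
gripper_force: 3.8
```

Emit:
jog_arm(plan=[[[0,-0.001,0,0,0,0,0],[0,-0.002,0,0,0,0,0]]])

```text
clock: 17.42
tool_pos: [0.5813, 0.1243, 0.0356]
orientation: [179.9, -0.2, -93.9]
force: [2.3, -15.2, 3.5]
opening: 0.0004
gripper_force: 7.9
```

```bash
python3 - <<'E'
from h import *
s=cam("side");t=cam("top");save(t,"top4")
a=cv2.resize(s["image"][130:215,245:345,::-1],None,fx=4,fy=4,interpolation=2)
b=cv2.resize(t["image"][170:230,185:345,::-1],None,fx=4,fy=4,interpolation=2)
w=np.zeros((580,640,3),np.uint8); w[:340,:400]=a; w[340:]=b; cv2.imwrite("pics/i.png",w)
for _ in range(5):
    o=ctrl.get_obs();print(o["tool_pos"],o["force"],o["gripper_force"]); cam("top")
E
```

```text
[0.58134127 0.12432624 0.0355979 ] [  1.43705446 -13.35902538   5.35546488] 6.452752525219694
[0.58134637 0.12430259 0.03560168] [  0.64559759 -12.34724274   3.93870648] 6.396271198173054
[0.58134826 0.12428416 0.03559798] [  1.02391327 -13.04265968   4.98418751] 6.370292362407781
[0.58135159 0.12429113 0.03560165] [  0.48415015 -12.42188793   4.03083384] 6.35620110493619
[0.58133334 0.1242936  0.03560766] [  0.77996689 -11.76405862   3.46254186] 6.349131804308854
```

View pics/i.png

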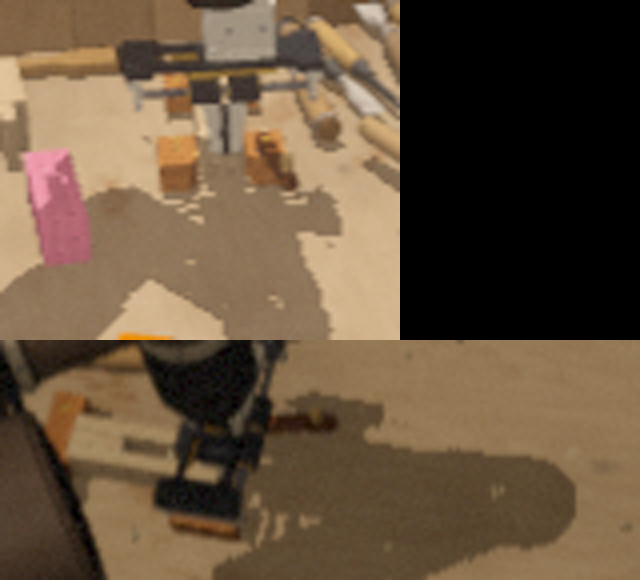

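Contact with the cleat: the force jumped to about 13 N with the tool stopped, and the top crop shows the block end flush on the cleat at (68,430). Now back off, rise, and go to the outer side of the peg.

Emit:
jog_arm(plan=[[[0,0.01,0,0,0,0,0],[0,0.022,0,0,0,0,0],[0,0.03,0,-0.03,0,0,0],[0,0.03,0,-0.08,0,0,0],[0,0.04,-0.02,-0.085,0,0,-10],[0,0.058,-0.05,-0.085,0,0,-20],[0,0.058,-0.086,-0.085,0,0,-30],[0,0.058,-0.086,-0.085,0,0,-40],[0,0.058,-0.086,-0.085,0,0,-50],[0,0.058,-0.086,-0.085,0,0,-60],[0,0.058,-0.086,-0.085,0,0,-70],[0,0.058,-0.086,-0.085,0,0,-80],[0,0.058,-0.086,-0.085,0,0,-90],[0,0.058,-0.086,-0.085,0,0,-100],[0,0.058,-0.086,-0.085,0,0,-110],[0,0.058,-0.086,-0.085,0,0,-116],[0,0.058,-0.086,-0.085,0,0,-116]]])

```text
clock: 19.9
tool_pos: [0.664, 0.0631, 0.1205]
orientation: [-180.0, -0.0, 22.0]
force: [0.6, 0.8, 0.1]
opening: 0.0004
gripper_force: 0.0
```

```bash
python3 - <<'E'
from h import *
from scipy.spatial.transform import Rotation as Ro
t=cam("top");s=cam("side")
np.savez("v.npz",t=t["image"],s=s["image"])
o=ctrl.get_obs();print(o["tool_pos"],o["orientation"],o["joint_pos"],o["force"])
# rotation about pivot: shift in tool axes
R=Ro.from_euler("xyz",o["orientation"],degrees=True).as_matrix()
piv=np.array([.6229,.1199]);p=o["tool_pos"]
for d in range(0,121,8):
    th=np.radians(-d);r=np.array([[np.cos(th),-np.sin(th)],[np.sin(th),np.cos(th)]])
    q=piv+r@(p[:2]-piv);print(d,(R.T@np.r_[q-p[:2],0]).round(4)[:2],q.round(3))
a=cv2.resize(s["image"][130:215,245:345,::-1],None,fx=4,fy=4,interpolation=2)
b=cv2.resize(t["image"][170:230,185:345,::-1],None,fx=4,fy=4,interpolation=2)
w=np.zeros((580,640,3),np.uint8); w[:340,:400]=a; w[340:]=b; cv2.imwrite("pics/j.png",w)
hsv=cv2.cvtColor(t["image"],cv2.COLOR_RGB2HSV);print(hsv[187:192,262:270].tolist())
E
```

```text
[0.66400193 0.0631055  0.12051846] [-1.79991104e+02 -7.55885420e-03  2.19126445e+01] [ 2.21355942e+01  2.42898901e+01 -8.13140226e+00 -1.05047572e-02
 -5.75711147e+01  8.97826835e+01] [ 0.20141522  0.01225957 -0.23492738]
0 [0. 0.] [0.664 0.063]
8 [-0.0096  0.0017] [0.656 0.058]
16 [-0.0194  0.002 ] [0.647 0.054]
24 [-0.0291  0.001 ] [0.637 0.051]
32 [-0.0386 -0.0014] [0.628 0.05 ]
40 [-0.0477 -0.005 ] [0.618 0.05 ]
48 [-0.0562 -0.0099] [0.608 0.051]
56 [-0.0639 -0.0159] [0.599 0.054]
64 [-0.0707 -0.023 ] [0.59  0.058]
72 [-0.0764 -0.0309] [0.582 0.063]
80 [-0.081  -0.0395] [0.574 0.07 ]
88 [-0.0843 -0.0487] [0.568 0.077]
96 [-0.0864 -0.0583] [0.562 0.085]
104 [-0.087  -0.0681] [0.558 0.094]
112 [-0.0864 -0.0778] [0.555 0.103]
120 [-0.0843 -0.0874] [0.553 0.113]
[[[17, 112, 125], [16, 135, 117], [16, 133, 117], [17, 116, 125], [16, 115, 133], [16, 116, 134], [16, 119, 109], [17, 120, 91]], [[16, 149, 101], [17, 144, 103], [18, 162, 96], [17, 151, 81], [16, 127, 88], [15, 132, 106], [15, 118, 104], [17, 121, 95]], [[14, 180, 75], [17, 155, 92], [16, 142, 86], [13, 186, 59], [13, 181, 55], [12, 151, 59], [11, 154, 63], [12, 121, 84]], [[13, 211, 70], [15, 154, 71], [15, 174, 69], [11, 170, 54], [9, 255, 39], [6, 168, 47], [12, 255, 41], [15, 155, 64]], [[11, 206, 67], [10, 169, 59], [16, 188, 57], [17, 255, 45], [14, 227, 45], [10, 161, 46], [13, 167, 52], [16, 136, 71]]]
```

Emit:
jog_arm(plan=[[[0,0,0,0.04,0,0,0],[0,0,0,0.065,0,0,0],[0,0,0,0.07,0,0,0],[0,0,0,0.07,0,0,0]]])

```text
clock: 20.5
tool_pos: [0.6644, 0.0632, 0.051]
orientation: [180.0, -0.0, 22.0]
force: [-0.1, 0.0, 0.5]
opening: 0.0006
gripper_force: 0.0
```

Emit:
jog_arm(plan=[[[0,-0.005,0.001,0,0,0,4],[0,-0.0096,0.0017,0,0,0,8],[0,-0.0145,0.002,0,0,0,12],[0,-0.0194,0.002,0,0,0,16],[0,-0.0243,0.0016,0,0,0,20],[0,-0.0291,0.001,0,0,0,24],[0,-0.0339,0,0,0,0,28],[0,-0.0386,-0.0014,0,0,0,32],[0,-0.0432,-0.003,0,0,0,36],[0,-0.0477,-0.005,0,0,0,40],[0,-0.052,-0.0073,0,0,0,44],[0,-0.0562,-0.0099,0,0,0,48],[0,-0.0602,-0.0127,0,0,0,52],[0,-0.0639,-0.0159,0,0,0,56],[0,-0.0674,-0.0193,0,0,0,60],[0,-0.0707,-0.023,0,0,0,64]]])

```text
clock: 22.5
tool_pos: [0.5904, 0.0579, 0.0522]
orientation: [-179.9, -0.1, -42.1]
force: [-0.7, -1.2, 1.0]
opening: 0.0009
gripper_force: 0.7
```

```bash
python3 - <<'E'
from h import *
from scipy.spatial.transform import Rotation as Ro
o=ctrl.get_obs();print(o["tool_pos"],o["orientation"],o["force"])
R=Ro.from_euler("xyz",o["orientation"],degrees=True).as_matrix()
piv=np.array([.6229,.1199]);p=o["tool_pos"]
for d in range(0,61,4):
    th=np.radians(-d);r=np.array([[np.cos(th),-np.sin(th)],[np.sin(th),np.cos(th)]])
    q=piv+r@(p[:2]-piv);print(d,(R.T@np.r_[q-p[:2],0]).round(4)[:2])
E
```

```text
[0.59035478 0.05785981 0.052225  ] [-1.79919992e+02 -6.40776688e-02 -4.20997018e+01] [-0.66678852 -1.20870653  1.00796191]
0 [0. 0.]
4 [-0.0048  0.0011]
8 [-0.0096  0.0018]
12 [-0.0145  0.0021]
16 [-0.0194  0.0022]
20 [-0.0243  0.0019]
24 [-0.0291  0.0012]
28 [-0.0339  0.0002]
32 [-0.0386 -0.0011]
36 [-0.0432 -0.0027]
40 [-0.0477 -0.0047]
44 [-0.052  -0.0069]
48 [-0.0562 -0.0095]
52 [-0.0602 -0.0123]
56 [-0.0639 -0.0154]
60 [-0.0675 -0.0188]
```

Emit:
jog_arm(plan=[[[0,-0.0048,0.0011,0,0,0,4],[0,-0.0096,0.0018,0,0,0,8],[0,-0.0145,0.0021,0,0,0,12],[0,-0.0194,0.0022,0,0,0,16],[0,-0.0243,0.0019,0,0,0,20],[0,-0.0291,0.0012,0,0,0,24],[0,-0.0339,0.0002,0,0,0,28],[0,-0.0386,-0.0011,0,0,0,32],[0,-0.0432,-0.0027,0,0,0,36],[0,-0.0477,-0.0047,0,0,0,40],[0,-0.052,-0.0069,0,0,0,44],[0,-0.0541,-0.0082,0,0,0,46],[0,-0.0562,-0.0095,0,0,0,48]]])

```text
clock: 24.12
tool_pos: [0.555, 0.103, 0.0522]
orientation: [-179.9, 0.0, -90.0]
force: [-1.2, -1.2, 0.2]
opening: 0.0008
gripper_force: 0.4
```

Emit:
jog_arm(plan=[[[0,-0.002,0,0,0,0,2],[0,-0.004,0,0,0,0,4]]])

```text
clock: 24.38
tool_pos: [0.5552, 0.107, 0.0522]
orientation: [-179.9, 0.1, -94.0]
force: [0.1, -0.2, -0.3]
opening: 0.0004
gripper_force: 0.3
```

Push straight on until the stop is felt.

Emit:
jog_arm(plan=[[[0,-0.001,0,0,0,0,0],[0,-0.002,0,0,0,0,0]]])

```text
clock: 24.62
tool_pos: [0.5552, 0.1089, 0.0515]
orientation: [-179.9, 0.0, -93.9]
force: [0.8, -0.4, 0.7]
opening: 0.0002
gripper_force: 0.3
```

Emit:
jog_arm(plan=[[[0,-0.001,0,0,0,0,0],[0,-0.002,0,0,0,0,0]]])

```text
clock: 24.88
tool_pos: [0.5549, 0.1099, 0.051]
orientation: [-180.0, -0.1, -93.9]
force: [1.4, -7.9, 2.8]
opening: 0.0005
gripper_force: 3.7
```

Emit:
jog_arm(plan=[[[0,-0.001,0,0,0,0,0],[0,-0.001,0,0,0,0,0]]])

```text
clock: 25.12
tool_pos: [0.5548, 0.1102, 0.0509]
orientation: [180.0, -0.1, -93.9]
force: [1.8, -8.8, 5.9]
opening: 0.0004
gripper_force: 4.5
```

Emit:
jog_arm(plan=[[[0,0.008,0,0,0,0,0],[0,0.02,0,0,0,0,0],[0,0.04,0,-0.02,0,0,0],[0,0.07,0,-0.07,0,0,0],[0,0.12,0,-0.12,0,0,0],[0,0.17,0,-0.15,0,0,0],[0,0.22,0,-0.15,0,0,0],[0,0.28,0,-0.15,0,0,0],[0,0.34,0,-0.15,0,0,0],[0,0.4,0,-0.15,0,0,0],[0,0.46,0,-0.15,0,0,0],[0,0.52,0,-0.15,0,0,0],[0,0.52,0,-0.15,0,0,0],[0,0.52,0,-0.15,0,0,0],[0,0.52,0,-0.15,0,0,0]]])

```text
clock: 27.0
tool_pos: [0.5191, -0.4063, 0.2007]
orientation: [-180.0, 0.0, -93.9]
force: [-0.8, -0.0, 0.9]
opening: 0.0003
gripper_force: 0.0
```

```bash
python3 - <<'E'
from h import *
t=cam("top");s=cam("side")
a=cv2.resize(s["image"][140:200,245:345,::-1],None,fx=5,fy=5,interpolation=2)
b=cv2.resize(t["image"][165:225,185:285,::-1],None,fx=5,fy=5,interpolation=2)
cv2.imwrite("pics/k.png",np.vstack([a,b])[:600])
o=ctrl.get_obs();print(o["tool_pos"],o["force"])
E
```

```text
[ 0.51940203 -0.40614602  0.20095872] [ 0.52668099 -0.10855095 -0.49249568]
```

View pics/k.png

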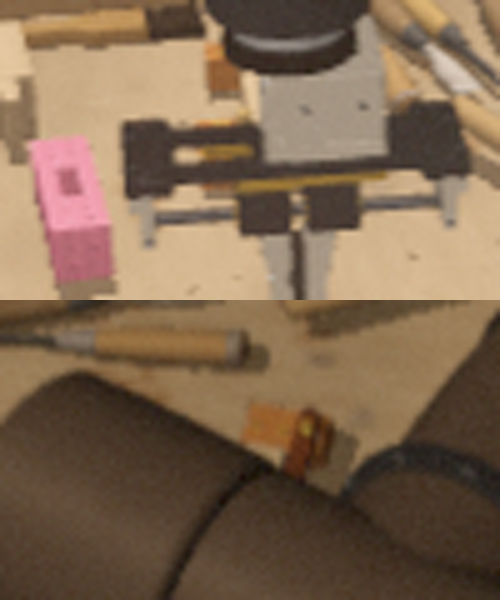

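The last crop shows the turn-button lying across the gap, from pivot (310,425) towards (293,465). It stopped hard within about 1 mm of where its full-turn stop should be, measured from the block's home contact.

```bash
python3 -c "
from plant import ctrl
print(ctrl.close_job())"
```

```text
the job is handed in; nothing more can be done
None
```

I pushed the pine block through the gap until it pressed on the cleat (about 13 N), then swung the turn-button across behind it to its stop and handed the job in at about 27 s. The arm hid the block in the last picture, so its final position rests on the contact readings.

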